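Shut, pin and squeeze a gluing clamp round a turned foot

ROBOT

A 6-joint arm with a two-finger parallel gripper is mounted at the origin on the work surface. World frame = base frame: x ahead of the robot, y to its left, z up, the work surface at z = 0. Lengths are in m, angles in rad, forces in N, time in s.
With the tool pointing down it reaches from about 0.4 to 0.825 m from the base axis. Payload 7 kg.
Tool frame: the origin (TCP) lies on the mounting face of the last link; the fingertips stand arm.tcp_to_tips ahead of it and the grasp point (between the pads) lies 159 mm ahead of it (arm.tcp_to_tips is the distance from the TCP to the fingertips, in m); z points along the fingers, y is the direction in which the jaws open and shut (so a half turn about z gives the same grasp; the last joint's range is limited). The gripper opens to 88 mm and grips with 3 to 60 N. Pads are 19 mm wide; open, the fingers measure 130 mm over their backs; the gripper's body (78 mm by 193 mm) begins 47 mm behind the grasp point.
Start: joints at [-0.919, 0.359, 0.012, 0, -1.224, -0.288], TCP at [0.24, -0.631, 0.405] pointing down, gripper open.
Joint ranges: [-3.07, 3.07], [-1.43, 2.12], [-1.02, 1.25], [-3.03, 1.67], [-3.05, -0], [-3.03, 3.03]. Speed limits (rad/s): [2.39, 2.39, 3.01, 3.14, 3.14, 3.14].

INTERFACE

Orientations are given as [roll, pitch, yaw] about the fixed x, y, z axes, in that order (R = Rz(yaw) Ry(pitch) Rx(roll)).
In Python, from station import arm, cams, job_done, finder gives the robot as it stands.
- The arm moves only by the tool play_rows, never from a script. Its argument "targets" is a list that holds one entry, the list of rows, each a list of 4 numbers: the shift along the tool's x, y, z in m, then the turn about the tool's z in degrees. A call has 1 to 5 rows; each row is the pose to reach, as a shift and turn from the pose commanded when the call began, along the tool's axes at that moment; what a row does not reach only later rows make up. A row lasts 1/8 s, in which the tool goes at most 62.5 mm and 10.7 degrees, less where a joint would pass 70% of its speed; a pose out of reach is approached as far as the arm can. A call with a gripper value outside its range is refused whole. "grip" is the closure in counts, from 0 (fully open) to 255 (shut), set as the call begins (left out, the last holds). The fingers move at their own pace and stop on an object; "newtons" is the grip in N (left out, the last holds). Time passes only in rows, so rows that repeat a pose let the fingers close. It gives the time, the measured TCP pose, the force and the opening at its end, in the units of the state.
- arm.get_state(): the state, without advancing time (a new reading comes with each control period).
- cams.grab_frame(name): name is "scene" or "top"; returns (picture, depth): 480x640x3 uint8, red, green, blue; 480x640 float32, m along the optical axis (not along the pixel's ray), 0 where there is no reading.
- cams.camera_params(name): a dict with "intrinsics" (3x3 intrinsics, pixels), "position" and "attitude" of the camera in the world. Camera axes: x right, y down, z forward; pixel columns grow to the right and rows downward; lengths in m; the calibration is good to about 2 mm. A picture is of the moment at which its call begins. camera_params takes no time and is no camera call.
- job_done(): hands the job in, once; it reports no verdict.
Trained networks look in the newest picture that a camera, given by its name, has taken for a name from the list of things; names that differ only in an ending like _2 or _b are one class to them, and where a whole thing is asked for, a point or a joint stands for the part that bears it (a point fixed in the world has none). Each returns a list of dicts, best first, with "score" (0 to 1); they miss things now and then, are a little off and sometimes report something else, mostly with a low value. They report only what shows in the picture. A call takes as long as a camera call. They do not tell look-alikes from the thing itself.
- finder.find_in(camera, query): "xyz" ([x, y, z] in m, in world coordinates, good to about 4 mm: the middle of the surface that is visible of it).
- finder.masks_of(camera, query): "mask" (480x640 bool, what is visible of it).
The state is a dict: "t": time; "q": joint angles; "qd": joint speeds; "joint_efforts": joint torques, N m; "eef_pos": TCP position; "ee_rot": TCP orientation; "force": force on the tool from outside, world axes, zero at the start; "moment": the same for the moment, N m; "width": finger opening in m.
Only numpy, scipy, OpenCV 4.12 (cv2) and the standard library are available. Lean on these libraries where they do the work, as an engineer would, in place of code of your own. Each camera call takes 0.05 s, during which the arm holds its last target. There are 200 camera calls.

TASK

Swing the open half of the wooden gluing clamp shut around the turned foot, then take the locking pin (plain cylindrical handle) from the rack and push it all the way down through the two overlapping steel lugs, and let go of it. Then reach down astride the two wooden halves, one finger well down the outside of each, and squeeze them together; finish while still squeezing. Leave the awl, cork block, glue bottle and brush where they are.

Things in the scene. Friction and masses are not known exactly. Their poses are not given: they have to be found in the camera images.
- jig: Gluing clamp on a fixed plywood base, place and yaw vary. Origin on the table, z up, x along the shut halves to the hinge, y from fixed to swinging half. Base x -80 to 105, y +-65 mm, top at height 15 mm; lugs stick out past it. Vertical hinge axis x=85 mm, y=0. Dark turned foot, fixed, 40 mm diameter, at x=15 mm, top at height 78 mm. (All heights are above the table.)
- fixed_half: Light wooden half that does not move, on the -y side. Origin and axes as jig. Flat part to squeeze: x -85 to -20, y -22 to -1 mm, height 17 to 60 mm; beside the foot (x -20 to 50 mm) it bulges to y=-34 mm. Steel lug at its free end: x -130 to -85, y +-16 mm, height 18 to 30 mm, 12 mm through hole at x=-110 mm, y=0.
- swing (a joint): Opening angle of the swinging half, rad: 0 fully shut (hard stop), 0.4 to 0.7 at the start, 1.2 fully open. From above it opens clockwise about the hinge: its free end, at the jig's -x end, moves to the jig's +y side. It stays where it is left: friction 0.15 N m, no spring; 1 to 2 N at the flat part moves it.
- swing_face (a point): Middle of the flat outer face of the swinging half, where to push it: 137 mm from the hinge axis along the half, 22 mm off the half's inner line, height 38.5 mm. The half mirrors the fixed one (shut: y 1 to 22 mm, so 44 mm over both). Its steel lug, height 32 to 44 mm, lies over the fixed lug when shut, the 12 mm holes in line.
- pin_seat (a point): Centre of the two holes (12 mm, chamfered) at the top of the upper lug when shut, height 44 mm; fixed to the jig at x=-110 mm, y=0. The wooden halves end 25 mm from it towards the hinge and stand 16 mm higher than the lug, so fingers holding the pin belong on the jig's +y and -y sides of it.
- rack: Light wooden block 55 x 130 x 50 mm (x, y, z), fixed, with two 15 mm through holes at y = 34 and -34 mm, one holding the pin, the other the awl (either way round). Origin at the centre of its underside; y runs along the row, so fingers fit on its +x and -x sides.
- pin: Locking pin, loose: plain cylindrical wooden handle 22 mm diameter, 34 mm tall, flat top, on a straight steel shank 10 mm diameter, 38 mm long, tip tapered. Stands in the rack. Origin on its axis at the handle's underside, z up to the handle's top. Fully home, the handle's underside rests on the upper lug (height 44 mm). About 50 g.
- awl: Bystander: awl in the rack's other hole; pear-shaped wooden handle 34 mm at its widest, 43 mm tall. Origin at the handle's underside.
- block: Bystander: cork sanding block 60 x 100 x 35 mm, origin at its underside.
- glue: Bystander: white glue bottle 56 mm diameter, 150 mm tall, origin at its underside.
- brush: Bystander: wooden-handled brush lying on the table.
Mind the look-alikes: they are no part of the job. Leave any black, pink or red look-alike of the pin alone.

How it is judged:
On the way, in this order (a step that is already met when the one before it is completed fails the run):
1. the swinging half is shut, the pin not yet in (value of joint swing below 0.02 rad and horizontal distance between pin and pin_seat above 0.03 m), for 0.2 s.
2. the pin is fully home through both lugs and let go (value of joint swing below 0.02 rad and horizontal distance between pin and pin_seat below 0.004 m and z of pin in the frame of jig below 0.0475 m and angle between pin's own z axis and vertical below 0.12 rad and contact force between the fingers and pin below 0.3 N), for 0.2 s.
At the end, for the whole second after the job is handed in: Clamp shut (under 0.02 rad); pin let go and home (handle within 3.5 mm of the upper lug, 4 mm of the hole centre, tilt under 0.12 rad); the fingers, some 10 mm or more down beside the halves (grasp point under 70 mm), squeeze each half with over 4 N as the program finishes (all of step 2 and contact force between the fingers and swing above 4 N and contact force between the fingers and fixed_half above 4 N and height (world z) of the grasp point below 0.07 m); the arm keeps its last pose, push and grip.
It fails at once if the awl is disturbed (moved over 30 mm) (distance of awl from where it was at the start of the episode above 0.03 m).
It fails at once if the block is disturbed (moved over 30 mm) (distance of block from where it was at the start of the episode above 0.03 m).
It fails at once if the glue is disturbed (moved over 30 mm) (distance of glue from where it was at the start of the episode above 0.03 m).
It fails at once if the brush is disturbed (moved over 30 mm) (distance of brush from where it was at the start of the episode above 0.03 m).
It also fails if it takes over 64 s, if anything falls off the work surface, if the arm or the gripper's body presses on something with over 40 N, if the wrist force passes 120 N, or if a joint passes its speed limit or range.

## Working session

There is one attempt and no reset: what is moved stays moved. The work goes in short steps, Python scripts to look and compute and a tool call to move; the robot and the scene stay as the last step left them, time stands still between calls to the robot, and variables do not carry over. Pictures are saved under pics/ and viewed, about 8 in all and at most 12, crops included, and the job is handed in when it is done.

Besides the shell and the picture viewer there is one more tool, called after "Request:" as name(argument=value, ...), one argument or row to a line, values as JSON. play_rows: Moves the arm, as the interface text tells. Its arguments: {"type":"object","properties":{"targets":{"type":"array","items":{"type":"array","items":{"type":"array","items":{"type":"number"}}}},"grip":{"type":"number"},"newtons":{"type":"number"}},"required":["targets"]}

```bash
ls; mkdir -p pics
cat > h.py <<'E'
import numpy as np, cv2
from station import arm, cams, job_done, finder
from scipy.spatial.transform import Rotation as R
def par(n):
    p=cams.camera_params(n); a=np.array(p["attitude"],float)
    Rm=a if a.shape==(3,3) else (R.from_euler('xyz',a).as_matrix() if a.size==3 else R.from_quat(a).as_matrix())
    return np.array(p["intrinsics"]),np.array(p["position"]),Rm
def cloud(n,d):
    K,p,Rm=par(n); v,u=np.mgrid[:480,:640]
    c=np.stack([(u-K[0,2])/K[0,0]*d,(v-K[1,2])/K[1,1]*d,d],-1)
    return c@Rm.T+p
def proj(n,X):
    K,p,Rm=par(n); c=(np.atleast_2d(X)-p)@Rm; q=c@K.T; return q[:,:2]/q[:,2:]
E
python3 - <<'E'
from h import *
print(arm.tcp_to_tips, arm.get_state())
for n in("scene","top"):
    print(n,cams.camera_params(n))
    im,d=cams.grab_frame(n); cv2.imwrite(f"pics/{n}0.png",im[...,::-1]); np.savez(f"{n}0.npz",im=im,d=d)
    for q in("jig","fixed_half","swing","rack","pin","awl","block","glue","brush"):
        print(q,[(np.round(r["xyz"],4).tolist(),round(r["score"],2)) for r in finder.find_in(n,q)][:4])
E
```

```text
pics
0.1781 {'t': 0.0, 'q': array([-9.18880738e-01,  3.59367819e-01,  1.10839018e-02, -3.77864180e-04,
       -1.22408229e+00, -2.88121803e-01]), 'qd': array([ 8.10102728e-05,  9.52656483e-04,  2.68904011e-04, -8.29671132e-04,
        1.12056283e-04, -3.06227045e-04]), 'joint_efforts': array([-3.16033482e-03, -5.82722425e+01,  2.93044192e+01,  6.99734151e+00,
        6.67826651e-03, -1.71478664e-04]), 'eef_pos': array([ 0.24013115, -0.63063828,  0.40374068]), 'ee_rot': array([ 3.13998654e+00, -1.05553215e-04, -2.77792746e+00]), 'force': array([0.99549542, 0.18239157, 0.79611871]), 'moment': array([-0.01974224,  0.02139879, -0.025058  ]), 'width': 0.08734497287752806}
scene {'intrinsics': array([[458.02493197,   0.        , 325.79007673],
       [  0.        , 458.02493197, 238.74194326],
       [  0.        ,   0.        ,   1.        ]]), 'position': array([1.10871218, 0.18282133, 0.58603957]), 'attitude': array([-2.31031561,  0.01683991,  2.08108686])}
jig [([0.5856, 0.1544, 0.013], 0.79)]
fixed_half [([0.5824, 0.1071, 0.0578], 0.74)]
swing [([0.5717, 0.1843, 0.0557], 0.61)]
rack [
[... 575 characters left out ...]
 'attitude': array([-3.10080489, -0.00673213, -1.59211219])}
jig [([0.5484, 0.1517, 0.0162], 0.75)]
fixed_half [([0.534, 0.1026, 0.0596], 0.8), ([0.5599, -0.1241, 0.0505], 0.43)]
swing [([0.5289, 0.1862, 0.0658], 0.58)]
rack [([0.5579, -0.1267, 0.0528], 0.83)]
pin [([0.4704, -0.0465, 0.0736], 0.63), ([0.5475, -0.0927, 0.0831], 0.6), ([0.4666, -0.1082, 0.0744], 0.53), ([0.5623, -0.0015, 0.0756], 0.46)]
awl [([0.5303, 0.1874, 0.0626], 0.74), ([0.5675, -0.1579, 0.0901], 0.67)]
block [([0.527, 0.1868, 0.0635], 0.58), ([0.7782, 0.065, 0.0398], 0.57)]
glue [([0.6987, -0.353, 0.1006], 0.83), ([0.5667, -0.1588, 0.0858], 0.26)]
brush [([0.75, -0.1718, 0.0167], 0.74), ([0.5335, 0.1011, 0.0591], 0.71)]
```

View pics/scene0.png

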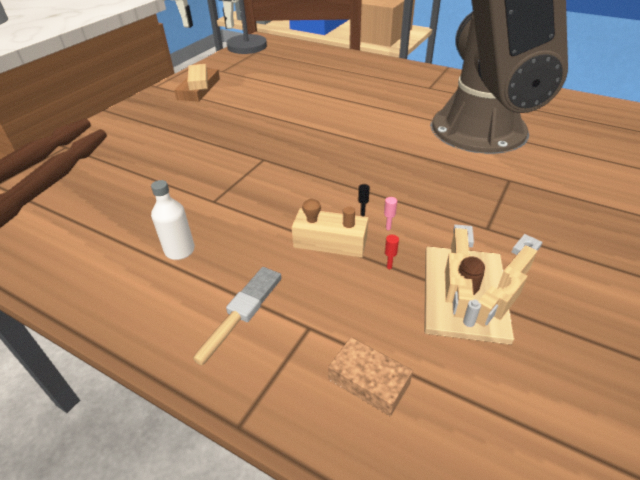

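View pics/top0.png

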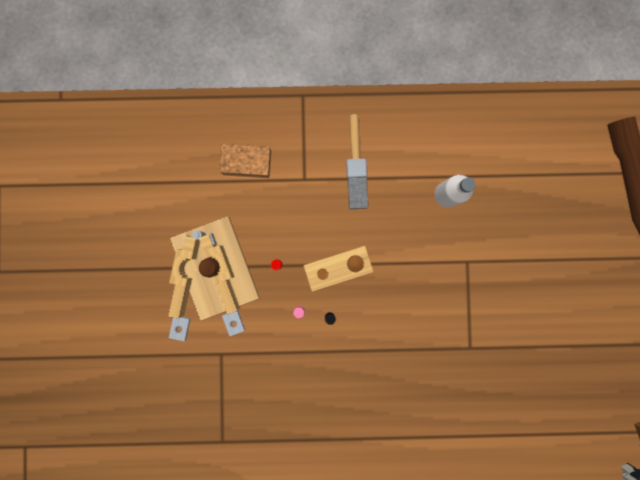

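The top view shows the jig at about (215,268), with its hinge towards +x (205,237). The fixed lug is at (232,323) and the swing lug at (179,329). The rack is at (338,268), with the pin (small brown disc) at (322,273) and the awl at (355,263). The black, pink and red look-alikes stand free at (330,318), (298,313) and (277,265).

```bash
cat > m.py <<'E'
from h import *
def rect(P): 
    (c,s,a)=cv2.minAreaRect((P*1000).astype(np.float32)); return np.round(c,1),np.round(s,1),round(a,1)
for n in("top","scene"):
    z=np.load(f"{n}0.npz"); C=cloud(n,z["d"]); im=z["im"].astype(int); ok=z["d"]>0
    x,y,h=C[...,0],C[...,1],C[...,2]
    tab=ok&(abs(x-.65)<.03)&(abs(y+.0)<.1); print(n,"table z",np.median(h[tab]).round(4))
    J=ok&(x>.38)&(x<.72)&(y>.04)&(y<.28)
    m=J&(h>.010)&(h<.020)
    m=cv2.morphologyEx(m.astype(np.uint8),cv2.MORPH_OPEN,np.ones((3,3)))>0
    print("base",rect(C[m][:,:2]),m.sum(), np.median(h[m]))
    dark=J&(h>.068)&(h<.09)&(im.sum(-1)<260)
    print("foot",dark.sum(),rect(C[dark][:,:2]),np.median(h[dark]),C[dark].mean(0))
    grey=J&((im.max(-1)-im.min(-1))<45)&(im.sum(-1)>250)
    k,l,st,ce=cv2.connectedComponentsWithStats(grey.astype(np.uint8))
    for i in range(1,k):
        if st[i,4]>40:
            P=C[l==i]; print("grey",ce[i].round(),st[i,4],rect(P[:,:2]),np.median(P[:,2]).round(4),P.mean(0).round(4))
    for lo,hi in((.022,.037),(.037,.050)):
        m=grey&(h>lo)&(h<hi)&(x<.50); 
        if m.sum()>20: print("lug",lo,m.sum(),rect(C[m][:,:2]),np.median(h[m]).round(4))
    Rk=ok&(x>.49)&(x<.64)&(y>-.23)&(y<-.04)
    m=Rk&(h>.044)&(h<.056)
    m=cv2.morphologyEx(m.astype(np.uint8),cv2.MORPH_OPEN,np.ones((3,3)))>0
    print("rack",rect(C[m][:,:2]),np.median(h[m]))
    m=Rk&(h>.062)
    k,l,st,ce=cv2.connectedComponentsWithStats(m.astype(np.uint8))
    for i in range(1,k):
        if st[i,4]>15:
            P=C[l==i]; t=P[:,2]>np.percentile(P[:,2],90)-.006; print("handle",ce[i].round(),rect(P[t][:,:2]),P[t].mean(0).round(4),P[:,2].max())
im=np.load("top0.npz")["im"]; cv2.imwrite("pics/j.png",cv2.resize(im[205:350,150:390],None,fx=3.3,fy=3.3,interpolation=cv2.INTER_CUBIC)[...,::-1])
E
python3 m.py
```

```text
top table z 0.0003
base (array([562.2, 130.1]), array([185.2, 131. ]), 19.5) 3301 0.015017217780341152
foot 275 (array([564.9, 130.1]), array([35. , 35.7]), 45.8) 0.07599578575685928 [0.56468436 0.12953065 0.0754619 ]
grey [198. 234.] 83 (array([632.2, 160.3]), array([30.3, 19.6]), 64.2) 0.0603 [0.631  0.1541 0.0553]
grey [212. 239.] 46 (array([624.2, 128.2]), array([29. ,  9.1]), 35.5) 0.0504 [0.622  0.1262 0.0476]
grey [233. 323.] 355 (array([449.1,  90.9]), array([45.7, 46.5]), 19.7) 0.0296 [0.449  0.0902 0.0282]
grey [179. 328.] 373 (array([442.7, 203.3]), array([46.3, 54.1]), 77.9) 0.0434 [0.4427 0.1971 0.0416]
lug 0.022 343 (array([446. , 136.1]), array([ 47.8, 134.8]), 3.7) 0.0298
lug 0.037 339 (array([443.5, 196.5]), array([33. , 47.7]), 76.9) 0.0436
rack (array([ 556.7, -127.7]), array([ 55. , 129.9]), 16.4) 0.05026419779014801
handle [355. 263.] (array([ 565.3, -159. ]), array([27.1, 26.1]), 48.6) [ 0.5659 -0.1592  0.0914] 0.09637110702216534
handle [323. 274.] (array([547.2, -95.8]), array([19.6, 19.5]), 88.6) [ 0.5472 -0.0953  0.0841] 0.08859381395287946
scene table z -0.
[... 472 characters left out ...]
, 20.5) 0.0442 [0.6259 0.1268 0.0433]
grey [472. 313.] 321 (array([632.5, 154.4]), array([15.9, 17.5]), 2.5) 0.0465 [0.6356 0.1546 0.0447]
grey [491. 314.] 91 (array([616.2, 181.2]), array([ 3.1, 32.3]), 77.7) 0.0413 [0.6207 0.1807 0.0407]
lug 0.022 171 (array([446.6, 141.4]), array([148. ,  42.7]), 89.4) 0.0297
lug 0.037 261 (array([442.9, 195.5]), array([32.2, 47.9]), 76.3) 0.0434
rack (array([ 557.1, -128.5]), array([ 59.8, 130.4]), 16.4) 0.049764375050683096
handle [311. 208.] (array([ 569.9, -158.7]), array([23.2, 30.2]), 37.8) [ 0.5703 -0.1584  0.0895] 0.09402964364535338
handle [348. 214.] (array([548.3, -96.3]), array([21.3, 21. ]), 62.1) [ 0.5497 -0.0946  0.0831] 0.08643382577090147
```

View pics/j.png

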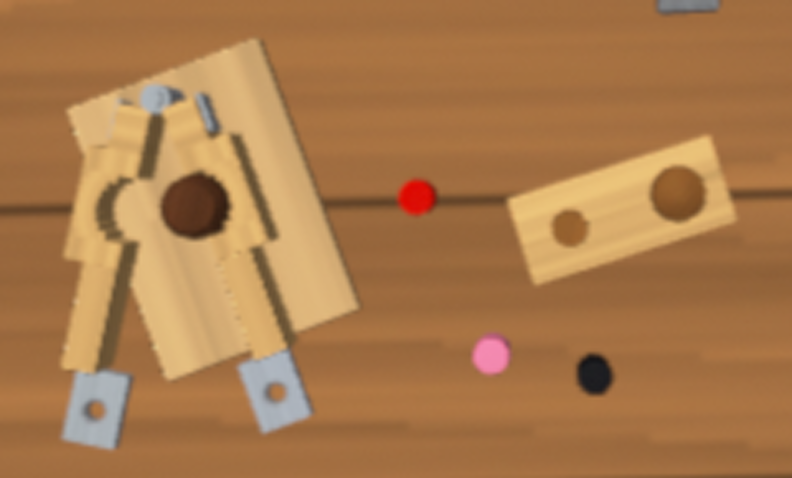

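The fit gives jig yaw ≈19.6°, origin (550,125.5) mm and opening ≈0.56 rad. The pin is at (547.5,-96) mm. Next I'll write the pose arithmetic, check the fit by projection and start moving.

```bash
cat >> h.py <<'E'
YAW=np.radians(19.6); e=np.array([np.cos(YAW),np.sin(YAW)]); nn=np.array([-e[1],e[0]]); O=np.array([.5622,.1297])-.0125*e
def J(x,y): return O+x/1000*e+y/1000*nn
def to(xy,z,yawdeg=None,s=None):
    "shift in tool axes (m) and turn (deg) to TCP xy,z(grasp height) with yaw"
    s=s or arm.get_state(); rr=R.from_euler('xyz',s["ee_rot"]).as_matrix(); y0=s["ee_rot"][2]
    rr=R.from_euler('xyz',[np.pi,0,y0]).as_matrix()
    d=rr.T@(np.r_[xy,z+.159]-s["eef_pos"])
    t=0 if yawdeg is None else (np.degrees(y0)-yawdeg+180)%360-180
    print("shift mm",(d*1000).round(1),"turn",round(t,2),"t",round(s["t"],2),"w",round(s["width"]*1000,1),"F",s["force"].round(1))
E
python3 - <<'E'
from h import *
print("seat",J(-110,0),"O",O,proj("top",np.array([np.r_[J(-110,0),.030],np.r_[J(85,0),.06],np.r_[J(15,0),.078]])).round(1))
to([.45,-.35],.245,-160.4)
d=J(-38,160)-[.45,-.35]; rr=np.radians(-160.4); print(J(-38,160), d@[np.cos(rr),np.sin(rr)], d@[np.sin(rr),-np.cos(rr)])
E
```

```text
seat [0.44679796 0.08860718] O [0.55042428 0.12550686] [[233.7 324.1]
 [197.1 234.5]
 [207.3 267.5]]
shift mm [-296.   187.8    0.7] turn 1.24 t 1.0 w 87.8 F [-0.4 -0.3  0.3]
[0.46095385 0.26348889] -0.21611496421193202 0.5742672939760877
```

Request:
play_rows(
  targets=[
    [[-0.06, 0.038, 0, 1.2], [-0.11, 0.07, 0, 1.2], [-0.16, 0.1, 0, 1.2], [-0.21, 0.13, 0, 1.2], [-0.255, 0.16, 0, 1.2]],
  ],
  grip=255,
  newtons=20,
)

```text
t: 1.62
eef_pos: [0.4226, -0.3888, 0.405]
ee_rot: [-3.141, 0.0, -2.798]
force: [0.4, -0.1, 0.0]
width: 0.0434
```

Request:
play_rows(
  targets=[
    [[-0.04, 0.04, 0, 0], [-0.06, 0.1, 0, 0], [-0.08, 0.155, 0, 0], [-0.1, 0.21, 0, 0], [-0.12, 0.265, 0, 0]],
  ],
)

```text
t: 2.25
eef_pos: [0.4451, -0.0989, 0.4051]
ee_rot: [-3.141, 0.001, -2.799]
force: [0.5, -0.5, 0.1]
width: 0.0006
```

Request:
play_rows(
  targets=[
    [[-0.02, 0.055, 0, 0], [-0.04, 0.11, 0, 0], [-0.06, 0.165, 0, 0], [-0.08, 0.22, 0, 0], [-0.1, 0.275, 0, 0]],
  ],
)

```text
t: 2.88
eef_pos: [0.4467, 0.1939, 0.4052]
ee_rot: [3.141, 0.001, -2.798]
force: [1.4, -0.4, 0.4]
width: 0.0004
```

```bash
python3 -c "
from h import *
s=arm.get_state();print(s['eef_pos'],s['ee_rot'])
to(J(-38,160),.045,-160.4)"
```

```text
[0.44673002 0.19391155 0.40519453] [ 3.14117710e+00  1.14715058e-03 -2.79825791e+00]
shift mm [-36.8  60.7 201.2] turn 0.07 t 2.88 w 0.4 F [ 1.4 -0.4  0.4]
```

Request:
play_rows(
  targets=[
    [[-0.037, 0.05, 0, 0], [-0.037, 0.061, 0.06, 0], [-0.037, 0.061, 0.12, 0], [-0.037, 0.061, 0.18, 0], [-0.037, 0.061, 0.201, 0]],
  ],
)

```text
t: 3.5
eef_pos: [0.4605, 0.2609, 0.2003]
ee_rot: [-3.139, -0.005, -2.799]
force: [-0.4, 0.2, 0.2]
width: 0.0005
```

Request:
play_rows(
  targets=[
    [[0, -0.02, 0, 0], [0, -0.035, 0, 0], [0, -0.05, 0, 0], [0, -0.065, 0, 0], [0, -0.075, 0, 0]],
  ],
)

```text
t: 4.12
eef_pos: [0.4871, 0.1901, 0.2042]
ee_rot: [3.141, 0.001, -2.8]
force: [-1.5, 1.7, 0.2]
width: 0.0002
```

```bash
python3 -c "
from h import *
s=arm.get_state();print(s['eef_pos'],s['ee_rot'])
to(J(-38,43),.045,-160.4)
im,d=cams.grab_frame('scene'); cv2.imwrite('pics/p1.png',cv2.resize(im[180:380,380:640],None,fx=2.5,fy=2.5)[...,::-1])"
```

```text
[0.48714078 0.1901442  0.2042464 ] [ 3.14113109e+00  9.32698212e-04 -2.79960859e+00]
shift mm [  0.1 -39.1   0.2] turn -0.01 t 4.12 w 0.2 F [-1.5  1.7  0.2]
```

View pics/p1.png

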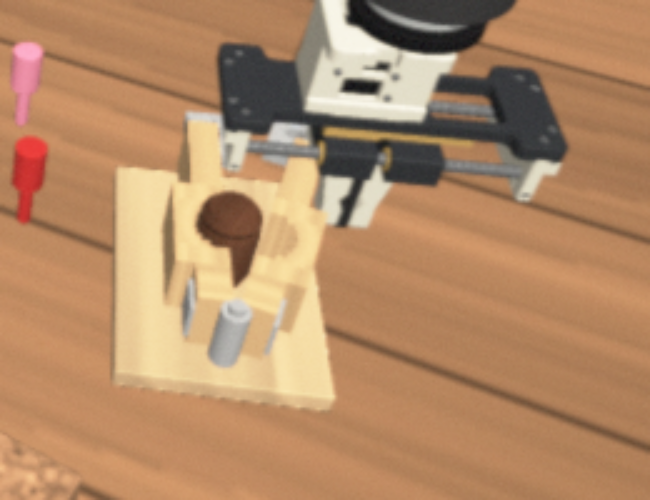

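The closed fingers rest on the outer face of the swinging half, which is already partly shut at crop (300,190). The foot's top is clear and the contact force is about 2 N, so I'll keep pushing.

Request:
play_rows(
  targets=[
    [[0, -0.01, 0, 0], [0, -0.018, 0, 0], [0, -0.024, 0, 0], [0, -0.029, 0, 0], [0, -0.032, 0, 0]],
  ],
)

```text
t: 4.8
eef_pos: [0.4975, 0.1609, 0.2036]
ee_rot: [-3.142, -0.0, -2.799]
force: [-1.7, 0.5, -0.6]
width: 0.0003
```

Request:
play_rows(
  targets=[
    [[0, -0.002, 0, 0], [0, -0.004, 0, 0], [0, -0.005, 0, 0], [0, -0.006, 0, 0], [0, -0.006, 0, 0]],
  ],
)

```text
t: 5.42
eef_pos: [0.4996, 0.1554, 0.2037]
ee_rot: [-3.142, 0.0, -2.799]
force: [-1.1, 0.8, 0.1]
width: 0.0006
```

Request:
play_rows(
  targets=[
    [[0, -0.001, 0, 0], [0, -0.002, 0, 0], [0, -0.002, 0, 0]],
  ],
)

```text
t: 5.8
eef_pos: [0.5002, 0.1535, 0.2037]
ee_rot: [-3.142, 0.0, -2.799]
force: [0.0, -0.1, 0.1]
width: 0.0007
```

Request:
play_rows(
  targets=[
    [[0, -0.001, 0, 0], [0, -0.002, 0, 0], [0, -0.002, 0, 0]],
  ],
)

```text
t: 6.18
eef_pos: [0.5006, 0.1522, 0.2037]
ee_rot: [3.141, 0.0, -2.799]
force: [-4.9, 5.2, 0.7]
width: 0.0004
```

```bash
python3 -c "
from h import *
s=arm.get_state();print(s['eef_pos'],s['ee_rot'],(s['eef_pos'][:2]-O)@nn)"
```

```text
[0.50064316 0.15215656 0.20366225] [ 3.14072507e+00  1.99658853e-04 -2.79886613e+00] 0.04180470441194045
```

Request:
play_rows(
  targets=[
    [[0, -0.001, 0, 0], [0, -0.001, 0, 0], [0, -0.001, 0, 0]],
  ],
)

```text
t: 6.55
eef_pos: [0.5007, 0.1519, 0.2037]
ee_rot: [3.14, 0.0, -2.799]
force: [-9.0, 10.1, 3.4]
width: 0.0006
```

Request:
play_rows(
  targets=[
    [[0, -0.001, 0, 0], [0, -0.001, 0, 0], [0, -0.001, 0, 0]],
  ],
)

```text
t: 6.92
eef_pos: [0.5008, 0.1516, 0.2037]
ee_rot: [3.139, 0.001, -2.799]
force: [-12.6, 14.9, 2.0]
width: 0.0003
```

The force is about 20 N with almost no further travel, so the hard stop is reached. I'll back off, rise and look.

Request:
play_rows(
  targets=[
    [[0, 0.02, 0, 0], [0, 0.03, 0, 0], [0, 0.03, -0.06, 0], [0, 0.03, -0.12, 0], [0.02, -0.01, -0.14, 0]],
  ],
  grip=0,
)

```text
t: 7.55
eef_pos: [0.4874, 0.135, 0.3477]
ee_rot: [3.141, 0.007, -2.795]
force: [1.6, -1.4, -1.1]
width: 0.0453
```

Request:
play_rows(
  targets=[
    [[0.0, -0.06, 0, -10], [0, -0.12, 0, -20], [0, -0.18, 0, -30], [0, -0.24, 0, -40], [0, -0.24, 0, -50]],
  ],
)

```text
t: 8.18
eef_pos: [0.5672, -0.0953, 0.3433]
ee_rot: [3.141, -0.001, -1.951]
force: [-0.4, 0.5, -0.5]
width: 0.0869
```

Run:
```python
from h import *
print(arm.get_state()['q'].round(2), J(-110,0))
to([.5474,-.0958],.13,-73.6)
for n in("top","scene"):
    im,d=cams.grab_frame(n); np.savez(n+"1.npz",im=im,d=d)
    C=cloud(n,d); m=(C[...,0]<.52)&(C[...,0]>.38)&(C[...,1]>.04)&(C[...,1]<.24)&(C[...,2]>.037)&(C[...,2]<.05)&(np.ptp(im.astype(int),axis=-1)<45)
    P=C[m]; print(n,len(P),cv2.minAreaRect((P[:,:2]*1000).astype(np.float32)) if len(P) else 0)
    if len(P): print(P.mean(0), "expect", J(-107.5,0))
im=np.hstack([np.load("top1.npz")["im"][200:380,140:400],np.load("scene1.npz")["im"][180:360,280:540]]); cv2.imwrite("pics/p2.png",cv2.resize(im,None,fx=1.53,fy=1.53,interpolation=cv2.INTER_CUBIC)[...,::-1])
```

```text
[ 0.17  0.24 -0.3   0.   -1.03 -0.55] [0.44679796 0.08860718]
shift mm [ 7.8 18.2 54.3] turn -38.2 t 8.18 w 86.9 F [-0.4  0.5 -0.5]
top 0 0
scene 166 ((439.3063659667969, 84.81249237060547), (28.293455123901367, 31.864181518554688), 17.024921417236328)
[0.43912765 0.08480065 0.04286545] expect [0.44915311 0.08944581]
```

View pics/p2.png

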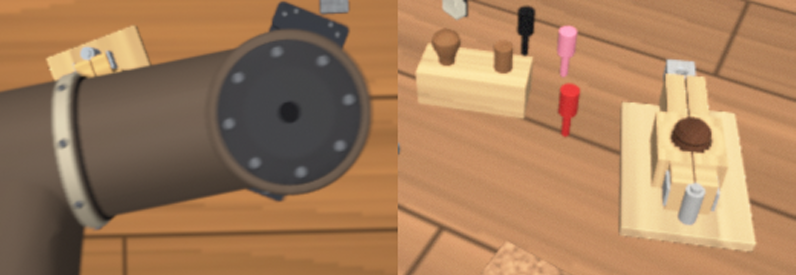

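The scene view (right half) shows the clamp shut, with the halves parallel and the lugs stacked at (681,68). The arm hides it from the top camera. Now for the pin, at (503,57).

Request:
play_rows(
  targets=[
    [[0.008, 0.018, 0, -10], [0.008, 0.018, 0, -20], [0.008, 0.018, 0, -30], [0.008, 0.018, 0.03, -38.2], [0.008, 0.018, 0.054, -38.2]],
  ],
)

```text
t: 8.9
eef_pos: [0.5467, -0.0924, 0.2891]
ee_rot: [-3.141, 0.0, -1.289]
force: [0.1, 0.4, 0.0]
width: 0.0875
```

Request:
play_rows(
  targets=[
    [[0, 0, 0, 0]],
  ],
)

```text
t: 9.02
eef_pos: [0.5462, -0.0926, 0.2882]
ee_rot: [3.138, 0.001, -1.29]
force: [0.1, -0.7, -0.1]
width: 0.0879
```

Run:
```python
from h import *
to([.5474,-.0958],.073,-73.6)
```

```text
shift mm [ 3.5 -0.3 56.2] turn -0.32 t 9.03 w 87.9 F [ 0.1 -0.7 -0.1]
```

Request:
play_rows(
  targets=[
    [[0.0035, 0, 0.02, 0], [0.0035, 0, 0.04, 0], [0.0035, 0, 0.052, 0], [0.0035, 0, 0.056, 0], [0.0035, 0, 0.056, 0]],
  ],
)

```text
t: 9.65
eef_pos: [0.5483, -0.0963, 0.2341]
ee_rot: [-3.141, -0.0, -1.288]
force: [-0.4, -0.2, 0.5]
width: 0.0876
```

Request:
play_rows(
  targets=[
    [[0, 0, 0, 0], [0, 0, 0, 0], [0, 0, 0, 0], [0, 0, 0, 0], [0, 0, 0, 0]],
  ],
  grip=255,
  newtons=12,
)

```text
t: 10.28
eef_pos: [0.548, -0.0964, 0.2337]
ee_rot: [-3.142, -0.0, -1.288]
force: [-0.1, -0.6, -0.2]
width: 0.043
```

Request:
play_rows(
  targets=[
    [[0, 0, 0, 0], [0, 0, 0, 0], [0, 0, 0, 0], [0, 0, 0, 0], [0, 0, 0, 0]],
  ],
)

```text
t: 10.9
eef_pos: [0.548, -0.0964, 0.2336]
ee_rot: [3.142, 0.0, -1.288]
force: [0.7, 0.3, 0.3]
width: 0.0215
```

Request:
play_rows(
  targets=[
    [[0, 0, -0.02, 0], [0, 0, -0.05, 0], [0, 0, -0.08, 0], [0, 0, -0.09, 0], [0, 0, -0.09, 0]],
  ],
)

```text
t: 11.52
eef_pos: [0.548, -0.0964, 0.3238]
ee_rot: [-3.141, 0.0, -1.288]
force: [0.1, 0.9, -0.9]
width: 0.0218
```

Run:
```python
from h import *
to(J(-110,0),.15,-160.4)
```

```text
shift mm [-205.9   45.5   14.8] turn 86.6 t 11.53 w 21.8 F [ 0.1  0.9 -0.9]
```

Request:
play_rows(
  targets=[
    [[-0.03, 0.008, 0, 10], [-0.06, 0.016, 0, 20], [-0.09, 0.024, 0, 30], [-0.12, 0.032, 0, 40], [-0.14, 0.036, 0, 50]],
  ],
)

```text
t: 12.15
eef_pos: [0.4732, 0.0287, 0.3222]
ee_rot: [3.14, -0.002, -2.166]
force: [0.7, 0.8, -1.1]
width: 0.0215
```

Run:
```python
from h import *
to(J(-110,0),.165,-160.4)
```

```text
shift mm [-34.8  55.5  -1.8] turn 36.3 t 12.15 w 21.5 F [ 0.7  0.8 -1.1]
```

Request:
play_rows(
  targets=[
    [[-0.018, 0.028, 0, 10], [-0.035, 0.0555, 0, 20], [-0.035, 0.0555, 0, 30], [-0.035, 0.0555, 0, 36.3], [-0.035, 0.0555, 0, 36.3]],
  ],
)

```text
t: 12.78
eef_pos: [0.4473, 0.0878, 0.3225]
ee_rot: [-3.141, -0.002, -2.793]
force: [0.3, -1.0, -0.5]
width: 0.022
```

Request:
play_rows(
  targets=[
    [[0, 0, 0, 0], [0, 0, 0, 0]],
  ],
)

```text
t: 13.02
eef_pos: [0.4477, 0.0878, 0.3233]
ee_rot: [-3.142, -0.001, -2.793]
force: [0.9, 0.6, -0.9]
width: 0.0216
```

Run:
```python
from h import *
to(J(-110,0),.165,-160.4)
im,d=cams.grab_frame("scene"); np.savez("scene2.npz",im=im,d=d); C=cloud("scene",d)
print([(np.round(r["xyz"],4).tolist(),round(r["score"],2)) for r in finder.find_in("scene","pin")][:6])
for X in(np.r_[J(-110,0),.044],np.r_[J(-110,0),.1025],np.r_[J(-110,0),.1405]): print(proj("scene",X).round(1))
cv2.imwrite("pics/p3.png",cv2.resize(im[150:290,400:540],None,fx=4.2,fy=4.2,interpolation=cv2.INTER_CUBIC)[...,::-1])
```

```text
shift mm [ 0.6  1.1 -0.7] turn 0.37 t 13.03 w 21.6 F [ 0.9  0.6 -0.9]
[([0.5692, 0.0001, 0.0579], 0.86), ([0.4613, -0.1076, 0.0555], 0.73), ([0.456, 0.0865, 0.1556], 0.7), ([0.4788, -0.0392, 0.056], 0.66)]
[[465. 226.]]
[[471.4 200.1]]
[[475.9 181.9]]
```

View pics/p3.png

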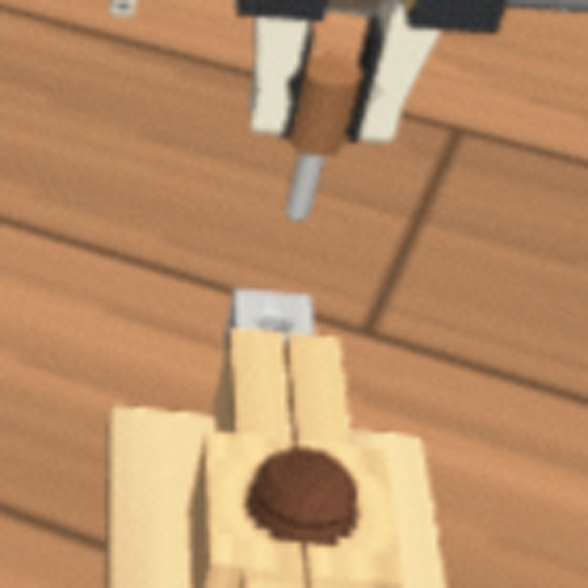

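The pin hangs upright in the fingers, with its tip at full-image (471,201.7) and the hole seen at (465.5,226.7); the predictions were (471.4,200.1) and (465,226). I'll measure the offset from depth.

Run:
```python
from h import *
z=np.load("scene2.npz"); im=z["im"].astype(int); C=cloud("scene",z["d"])
K,p,Rm=par("scene")
def jig(P): q=P[:,:2]-O; return np.c_[q@e,q@nn,P[:,2]]*1000
sub=np.zeros((480,640),bool); sub[150:205,460:495]=1
near=sub&(np.hypot(C[...,0]-J(-110,0)[0],C[...,1]-J(-110,0)[1])<.04)
brown=near&(im[...,0]-im[...,2]>35)&(C[...,2]>.132)&(C[...,2]<.185)
grey=near&(C[...,2]>.09)&(C[...,2]<.138)&(abs(im[...,0]-im[...,2])<35)
from scipy.optimize import least_squares
for nm,m,r in(("handle",brown,11),("shank",grey,5)):
    P=jig(C[m]); print(nm,len(P),P.mean(0).round(1),P.min(0).round(1),P.max(0).round(1))
    # cylinder fit of known radius, axis vertical
    f=least_squares(lambda c:np.hypot(P[:,0]-c[0],P[:,1]-c[1])-r,[-110,0],loss="soft_l1"); print("axis",f.x.round(2),"rms",np.sqrt((f.fun**2).mean()).round(2))
s=arm.get_state(); print("tcp jig",jig(s["eef_pos"][None]).round(2))
# check lug from initial top view: swing hole etc. in the same camera: upper lug
z=np.load("scene1.npz");
```

```text
handle 334 [-102.1   -3.3  160.8] [-119.2  -32.7  133.9] [-95.   24.  182.7]
axis [-108.42   -2.51] rms 4.8
shank 82 [-103.8   -3.   120.2] [-107.8   -7.4  104. ] [-100.6    1.7  135.7]
axis [-107.85   -3.16] rms 0.94
tcp jig [[-109.4    -1.06  323.52]]
```

Request:
play_rows(
  targets=[
    [[0.0015, 0.0015, 0.01, 0.4], [0.0015, 0.0015, 0.03, 0.4], [0.0015, 0.0015, 0.045, 0.4], [0.0015, 0.0015, 0.05, 0.4], [0.0015, 0.0015, 0.05, 0.4]],
  ],
)

```text
t: 13.75
eef_pos: [0.4458, 0.0888, 0.2734]
ee_rot: [-3.141, -0.001, -2.801]
force: [-0.2, 0.7, -0.0]
width: 0.0215
```

Run:
```python
from h import *
to(J(-110,0),.115,-160.4)
im,d=cams.grab_frame("scene"); np.savez("scene3.npz",im=im,d=d)
C=cloud("scene",d)
def jig(P): q=P[:,:2]-O; return np.c_[q@e,q@nn,P[:,2]]*1000
print(jig(arm.get_state()["eef_pos"][None]))
m=np.zeros((480,640),bool); m[150:240,450:490]=1; 
m&=(C[...,2]>.065)&(C[...,2]<.085)&(np.ptp(im.astype(int),axis=-1)<35)&(np.hypot(*(C[...,:2]-J(-110,0)).transpose(2,0,1))<.03)
P=jig(C[m]); print(len(P),P.mean(0)); 
from scipy.optimize import least_squares
print(least_squares(lambda c:np.hypot(P[:,0]-c[0],P[:,1]-c[1])-5,[-110,0],loss="soft_l1").x)
cv2.imwrite("pics/p4.png",cv2.resize(im[180:250,430:510],None,fx=7,fy=7,interpolation=cv2.INTER_CUBIC)[...,::-1])
```

```text
shift mm [-0.9 -0.5 -0.6] turn -0.08 t 13.75 w 21.5 F [-0.2  0.7 -0. ]
[[-110.7380222     0.57811668  273.78845277]]
44 [-105.46591436   -1.49152565   75.0289921 ]
[-109.48383107   -1.29632983]
```

View pics/p4.png

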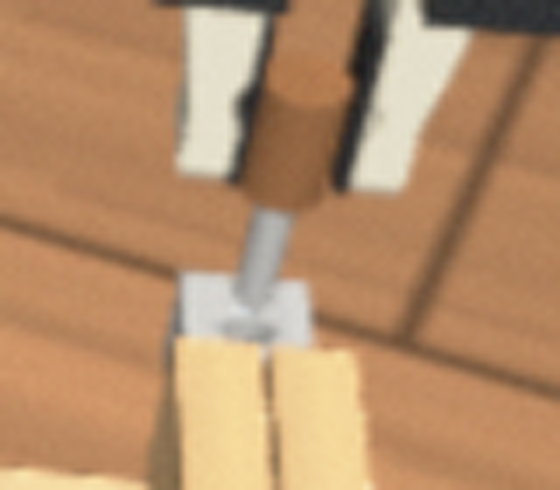

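The tip, at crop (254,305), is heading straight for the hole at (248,328). Going down slowly.

Request:
play_rows(
  targets=[
    [[0, 0, 0.004, 0], [0, 0, 0.007, 0], [0, 0, 0.01, 0], [0, 0, 0.013, 0], [0, 0, 0.016, 0]],
  ],
)

```text
t: 14.42
eef_pos: [0.4457, 0.0888, 0.2574]
ee_rot: [3.142, -0.0, -2.801]
force: [-1.9, -0.1, -1.1]
width: 0.0218
```

Request:
play_rows(
  targets=[
    [[0, 0, 0.003, 0], [0, 0, 0.006, 0], [0, 0, 0.009, 0], [0, 0, 0.012, 0], [0, 0, 0.012, 0]],
  ],
)

```text
t: 15.05
eef_pos: [0.4457, 0.0888, 0.2453]
ee_rot: [-3.142, -0.001, -2.801]
force: [-0.6, -0.1, -0.8]
width: 0.0216
```

Request:
play_rows(
  targets=[
    [[0, 0, 0.004, 0], [0, 0, 0.008, 0], [0, 0, 0.012, 0], [0, 0, 0.015, 0], [0, 0, 0.015, 0]],
  ],
)

```text
t: 15.68
eef_pos: [0.4457, 0.0888, 0.2302]
ee_rot: [-3.142, -0.001, -2.801]
force: [-3.2, -0.2, -2.4]
width: 0.0217
```

Request:
play_rows(
  targets=[
    [[0, 0, 0.001, 0], [0, 0, 0.002, 0], [0, 0, 0.003, 0], [0, 0, 0.003, 0]],
  ],
)

```text
t: 16.18
eef_pos: [0.4457, 0.0888, 0.2276]
ee_rot: [3.142, -0.0, -2.801]
force: [-5.7, 1.5, 2.4]
width: 0.0217
```

Request:
play_rows(
  targets=[
    [[0.0003, 0, 0.001, 0], [0.0005, 0, 0.0015, 0], [0.0005, 0, 0.0015, 0]],
  ],
)

```text
t: 16.55
eef_pos: [0.4457, 0.0888, 0.2272]
ee_rot: [-3.142, 0.001, -2.8]
force: [-6.9, -0.1, 14.0]
width: 0.0216
```

Request:
play_rows(
  targets=[
    [[0, 0, 0, 0], [0, 0, 0, 0], [0, 0, 0, 0], [0, 0, 0, 0], [0, 0, -0.001, 0]],
  ],
  grip=0,
)

```text
t: 17.18
eef_pos: [0.4453, 0.0886, 0.2271]
ee_rot: [-3.141, -0.0, -2.801]
force: [-0.1, -0.2, 0.0]
width: 0.0664
```

Request:
play_rows(
  targets=[
    [[0, 0, -0.03, 0], [0, 0, -0.08, 0], [-0.03, 0, -0.11, 0], [-0.08, 0, -0.12, 0], [-0.08, 0, -0.12, 0]],
  ],
)

```text
t: 17.8
eef_pos: [0.5233, 0.1165, 0.3478]
ee_rot: [-3.142, 0.002, -2.801]
force: [-0.9, -0.7, -0.5]
width: 0.0877
```

Run:
```python
from h import *
to(J(-55,0),.05,-160.4)
im,d=cams.grab_frame("scene"); np.savez("scene4.npz",im=im,d=d); C=cloud("scene",d)
def jig(P): q=P[:,:2]-O; return np.c_[q@e,q@nn,P[:,2]]*1000
j=jig(C.reshape(-1,3)).reshape(C.shape); m=(abs(j[...,0]+110)<20)&(abs(j[...,1])<20)&(j[...,2]>66); P=j[m]; print(len(P),P.max(0).round(1),P.mean(0).round(1))
t=P[:,2]>np.percentile(P[:,2],95)-4; print("top",P[t].mean(0).round(1))
cv2.imwrite("pics/p5.png",cv2.resize(im[160:320,400:540],None,fx=3.7,fy=3.7,interpolation=cv2.INTER_CUBIC)[...,::-1])
```

```text
shift mm [ 26.5  -0.6 138.8] turn -0.09 t 17.8 w 87.7 F [-0.9 -0.7 -0.5]
134 [-97.5  10.1  79.4] [-105.9   -1.5   74.8]
top [-108.    -1.3   77.1]
```

View pics/p5.png

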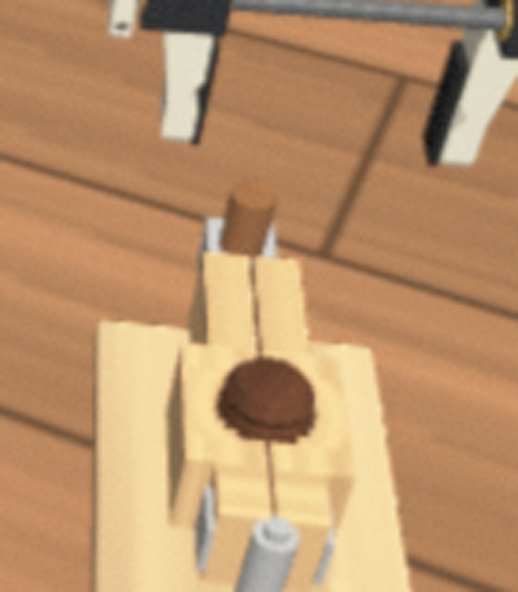

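The pin stands upright with its handle on the lug (crop (248,215)), its top at about 78 mm and the fingers clear. Now the squeeze.

Request:
play_rows(
  targets=[
    [[0.0235, -0.0005, 0.03, 0], [0.0235, -0.0005, 0.07, 0], [0.0235, -0.0005, 0.105, 0], [0.0235, -0.0005, 0.13, 0], [0.0235, -0.0005, 0.138, 0]],
  ],
)

```text
t: 18.48
eef_pos: [0.4976, 0.1064, 0.2077]
ee_rot: [-3.141, -0.003, -2.801]
force: [0.7, 0.3, 0.4]
width: 0.0876
```

Request:
play_rows(
  targets=[
    [[0, 0, 0, 0], [0, 0, 0, 0], [0, 0, 0, 0], [0, 0, 0, 0], [0, 0, 0, 0]],
  ],
  grip=255,
  newtons=30,
)

```text
t: 19.1
eef_pos: [0.4985, 0.1078, 0.2095]
ee_rot: [3.14, 0.001, -2.801]
force: [-12.4, 15.3, 5.3]
width: 0.0437
```

Request:
play_rows(
  targets=[
    [[0, 0, 0, 0], [0, 0, 0, 0], [0, 0, 0, 0], [0, 0, 0, 0], [0, 0, 0, 0]],
  ],
)

```text
t: 19.73
eef_pos: [0.4985, 0.108, 0.2094]
ee_rot: [3.14, 0.001, -2.801]
force: [-5.3, 8.1, 3.6]
width: 0.0436
```

Width is 43.6 mm, so the fingers are on both halves, with a net sideways force of about 10 N. I'll shift 1 mm towards +y to balance it and check.

Request:
play_rows(
  targets=[
    [[0, 0.0005, 0, 0], [0, 0.001, 0, 0], [0, 0.001, 0, 0], [0, 0.001, 0, 0], [0, 0.001, 0, 0]],
  ],
  newtons=40,
)

```text
t: 20.35
eef_pos: [0.4985, 0.1082, 0.2094]
ee_rot: [3.141, 0.0, -2.801]
force: [-3.0, 3.1, 5.4]
width: 0.0434
```

Request:
play_rows(
  targets=[
    [[0, 0, 0, 0], [0, 0, 0, 0], [0, 0, 0, 0], [0, 0, 0, 0], [0, 0, 0, 0]],
  ],
)

```text
t: 20.98
eef_pos: [0.4985, 0.1082, 0.2095]
ee_rot: [3.141, 0.001, -2.801]
force: [-3.2, 3.2, 5.4]
width: 0.0436
```

Run:
```python
from h import *
im,d=cams.grab_frame("scene"); C=cloud("scene",d)
def jig(P): q=P[:,:2]-O; return np.c_[q@e,q@nn,P[:,2]]*1000
j=jig(C.reshape(-1,3)).reshape(C.shape); m=(abs(j[...,0]+110)<20)&(abs(j[...,1])<20)&(j[...,2]>66)&(j[...,2]<83); P=j[m]; print(len(P),P.max(0).round(1) if len(P) else 0)
s=arm.get_state(); print(s["force"],s["width"],s["eef_pos"],jig(s["eef_pos"][None]))
cv2.imwrite("pics/p6.png",cv2.resize(im[100:380,150:600],None,fx=1.7,fy=1.7)[...,::-1])
```

```text
13 [-97.8   5.8  70.3]
[-3.98155226  2.50812729  5.25661779] 0.04333276028469686 [0.49848753 0.10817573 0.20943122] [[-54.74115844   1.09534791 209.43122292]]
```

View pics/p6.png

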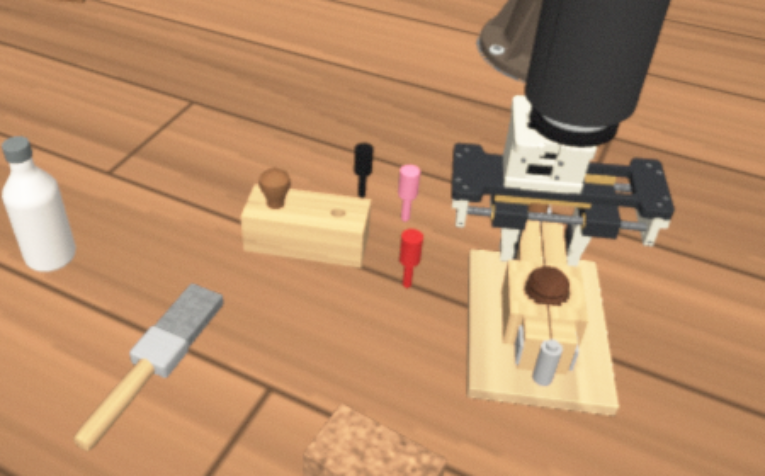

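The fingers straddle the shut halves at (545,240). The awl, look-alikes, brush, bottle and block are where they were. Handing in.

```bash
python3 -c "
from h import *
job_done(); s=arm.get_state(); print(s['t'],s['width'],s['force'])"
```

```text
the job is handed in; nothing more can be done
the job is handed in; nothing more can be done
```

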